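# Unstack the condiment tower from the lazy Susan

## Task

The condiments were piled up on the lazy Susan while the ledge was wiped. Take the pile apart one piece at a time from the top and stand each piece upright in its own place on the ledge, flat on the bottom: the oblong box lengthwise in the oblong tray, the small round pot in the middle of the empty cazuela, the square tin in the square tray and the jar in the round saucer. Set each one down gently, do not drop or topple anything, and leave the bowl and the spatula where they are.

Things in the scene. Friction and masses are not known exactly. Their poses are not given: they have to be found in the camera images.
- box: small oblong wooden toothpick box, 40 (its x) x 20 (its y) x 40 mm high, about 40 g, the top piece of the stack of four. Origin: centre of its underside; z up.
- pot: small round white salt pot with a flat top, diameter 44, 40 mm high, about 120 g (varies), second from the top of the stack, under the box. Origin: centre of its underside; z up.
- tin: square steel tea tin, 48 x 48 x 40 mm high, about 150 g (varies), third from the top of the stack, under the pot; its sides run along its x and y. Origin: centre of its underside; z up.
- jar: round glass jar with a black screw lid of the same width, diameter 66, 64 mm high with the lid (glass up to 48 mm), about 280 g (varies), lid tight. It is the bottom of the stack and stands on a grey lazy Susan (diameter 300, top 30 mm above the ledge) that is jammed: it neither turns nor shifts. The stacked pieces just rest on one another, each within a few mm of the centre of the one below, turned at various angles. Origin: centre of its underside; z up.
- oblong_tray: oblong ceramic tray, fixed to the ledge, 68 (its x) x 46 (its y) mm outside, 58 x 36 mm inside, floor 5 mm and rim 9 mm above the ledge: place of the box, which fits only lengthwise (its x along the tray's x, either way round). Origin: centre of its underside; z up.
- cazuela: wide brown clay cooking dish, fixed to the ledge, outside diameter 156 at the foot and 180 at the rim, 45 mm high, two lugs along its x reaching out to 104 mm from the middle; the wall is 7 mm thick, and its flat inner floor lies 7 mm above the ledge and is at least 130 mm wide: place of the pot. Origin: centre of its underside; z up.
- square_tray: square ceramic tray, fixed to the ledge, 80 x 80 mm outside, 70 x 70 mm inside, floor 5 mm and rim 9 mm above the ledge; its sides run along its x and y: place of the tin. Origin: centre of its underside; z up.
- saucer: round ceramic saucer, fixed to the ledge, outside diameter 106, inside 94 mm, floor 5 mm and rim 9 mm above the ledge: place of the jar. Origin: centre of its underside; z up.
- bowl: bystander: orange melamine bowl, diameter 104 at the rim, 45 mm high, loose on the lazy Susan, its centre 110 to 160 mm from the jar's. Origin: centre of its underside; z up.
- spatula: bystander: green silicone spatula, 220 mm long, lying loose on the lazy Susan beside the stack, along its own x, at most 12 mm high. Origin: under the middle of its length, on the lazy Susan.
Mind the look-alikes: they are no part of the job. What is shaped like the pot but orange, pink or turquoise is not meant.

How it is judged:
By the outcome, as a careful person would: the job done as asked, in the order asked, and still so for the second after the job is handed in, with the robot touching nothing.
It also fails if it takes over 114 s, if anything falls off the work surface, if the arm or the gripper's body presses on something with over 40 N, if the wrist force passes 120 N, or if a joint passes its speed limit or range.

## Robot

A 6-joint arm with a two-finger parallel gripper is mounted at the origin on the work surface. World frame = base frame: x ahead of the robot, y to its left, z up, the work surface at z = 0. Lengths are in m, angles in rad, forces in N, time in s.
With the tool pointing down it reaches from about 0.3 to 0.75 m from the base axis. Payload 8.5 kg.
Tool frame: the origin (TCP) lies between the finger pads; the fingertips stand arm.finger_overhang ahead of it and the grasp point (between the pads) lies 6 mm ahead of it (arm.finger_overhang is the distance from the TCP to the fingertips, in m); z points along the fingers, y is the line along which they close (so a half turn about z gives the same grasp; the last joint's range is limited). The gripper opens to 85 mm and grips with 20 to 120 N. Pads are 22 mm wide; open, the fingers measure 114 mm over their backs; the gripper's body (76 mm by 85 mm) begins 54 mm behind the grasp point. The pads swing forward as they close: fully open they stand 13 mm farther back than shut.
Start: joints at [-1.451, 0.381, 1.297, -0, 1.464, -0.215], TCP at [0.181, -0.519, 0.256] pointing down, gripper open.
Joint ranges: [-3.11, 3.11], [-0.89, 2.33], [0.22, 2.48], [-1.42, 4.56], [0.17, 2.85], [-2.88, 2.88]. Speed limits (rad/s): [2.39, 2.39, 3.14, 3.14, 3.14, 3.14].

## Interface

Orientations are given as [roll, pitch, yaw] about the fixed x, y, z axes, in that order (R = Rz(yaw) Ry(pitch) Rx(roll)).
In Python, from rig import arm, imaging, ticket gives the robot as it stands.
- The arm moves only by the shell command python3 -m pendant 'ROWS' [OPENING] [FORCE]. ROWS is JSON, a list of rows, each a list of 4 numbers: the shift along the tool's x, y, z normalised to -1 to 1, where 1 is 0.5 m, then the turn about the tool's z normalised to -1 to 1, where 1 is 180 degrees. A call has 1 to 12 rows; each row is the pose to reach, as a shift and turn from the pose commanded when the call began, along the tool's axes at that moment, turning the shorter way round; what a row does not reach only later rows make up. A row lasts 1/10 s, in which the tool goes at most 50 mm and 8.59 degrees, less where a joint would pass 70% of its speed; a pose out of reach is approached as far as the arm can. A call with a number of a shift or a turn outside -1 to 1 is refused whole. A call with a gripper value outside its range is refused whole. OPENING is the gripper's target within -1 to 1 (fully open at 1, half-way at 0, shut at -1), set as the call begins (- or left out, the last holds). The fingers move at their own pace and stop on an object; FORCE is the grip in N (left out, the last holds). Time passes only in rows, so rows that repeat a pose let the fingers close. It gives the time, the measured TCP pose, the force, the opening and the grip force at its end, in the units of the state.
- arm.get_obs(): the state, without advancing time (a new reading comes with each control period).
- imaging.grab_frame(name): name is "scene" or "top" or "wrist"; returns a dict with "image" (384x512x3 uint8, red, green, blue), "intrinsics" (3x3 intrinsics, pixels), "T" (4x4, takes a point from camera to world coordinates). Camera axes: x right, y up, looking along -z (the intrinsics and any distortion apply to the point x, -y, -z); pixel columns grow to the right and rows downward; lengths in m; the calibration is good to about 2 mm. The wrist camera is an equidistant fisheye: a pixel r from the principal point sees the ray r / f radians off the axis. A picture is of the moment at which its call begins. There is no depth.
- ticket.sign_off(): hands the job in; it is judged then, once.
The state is a dict: "time": time; "joint_positions": joint angles; "joint_vel": joint speeds; "joint_efforts": joint torques, N m; "eef_pos": TCP position; "ee_rot": TCP orientation; "force": force on the tool from outside, world axes, zero at the start; "ft_torque": the same for the moment, N m; "gripper_width": finger opening in m; "grasp_force": force on a finger pad.
Only numpy, scipy, OpenCV 4.12 (cv2) and the standard library are available. Lean on these libraries where they do the work, as an engineer would, in place of code of your own. Each camera call takes 0.05 s, during which the arm holds its last target. There are 200 camera calls.

## Working session

There is one attempt and no reset: what is moved stays moved. The work goes in short steps, Python scripts to look and compute and a shell command to move; the robot and the scene stay as the last step left them, time stands still between calls to the robot, and variables do not carry over. Pictures are saved under pics/ and viewed, at most 15 in all, crops included, and the job is handed in when it is done.

```bash
ls; mkdir -p pics
python3 - <<'E'
from rig import arm, imaging
import cv2,json
o=arm.get_obs();print(o, arm.finger_overhang)
for n in("scene","top"):
    f=imaging.grab_frame(n);cv2.imwrite(f"pics/{n}0.png",f["image"][:,:,::-1]);print(n,f["intrinsics"],f["T"],f.keys())
E
```

```text
pics
{'time': 0.0, 'joint_positions': array([-1.45131225e+00,  3.81195132e-01,  1.29832215e+00, -3.95057537e-05,
        1.46355666e+00, -2.15284084e-01]), 'joint_vel': array([-7.65703022e-05, -8.11345268e-04,  1.44494735e-04, -6.77491394e-04,
        9.41682246e-04, -4.49433057e-04]), 'joint_efforts': array([-1.03833554e-03, -4.48464239e+01, -2.31279749e+01, -2.47694379e-04,
        4.81828116e-03,  1.16423675e-05]), 'eef_pos': array([ 0.18066662, -0.51919176,  0.2556915 ]), 'ee_rot': array([-3.14013717e+00, -2.78073553e-04,  3.34772219e-01]), 'force': array([ 0.59821902, -0.33620168,  0.43578859]), 'ft_torque': array([-0.03267621,  0.03815517, -0.04826477]), 'grasp_force': 0.0, 'gripper_width': 0.08523660504308539} 0.025
scene [[434.98472166   0.         255.08371395]
 [  0.         434.98472166 184.57851795]
 [  0.           0.           1.        ]] [[-0.87774747 -0.35241627  0.32459535  0.90030642]
 [ 0.4790727  -0.65542293  0.5838751   0.59309405]
 [ 0.00698015  0.66799967  0.74412884  0.90342969]
 [ 0.          0.          0.          1.        ]] dict_keys(['image', 'intrinsics', 'T'])
top [[455.89454999   0.         254.66136799]
 [  0.         455.89454999 189.23936542]
 [  0.           0.           1.        ]] [[ 1.00562793e-03  9.83285066e-01 -1.82069955e-01  3.72261449e-01]
 [-9.99800307e-01  4.62243337e-03  1.94416623e-02  2.02653453e-02]
 [ 1.99583025e-02  1.82014046e-01  9.83093359e-01  1.25063692e+00]
 [ 0.00000000e+00  0.00000000e+00  0.00000000e+00  1.00000000e+00]] dict_keys(['image', 'intrinsics', 'T'])
```

Run:
```python
import cv2
for n in("scene","top"):
    cv2.imwrite(f"pics/{n}0b.png",cv2.resize(cv2.imread(f"pics/{n}0.png"),(800,600),interpolation=cv2.INTER_CUBIC))
```

```text
(no output)
```

View pics/top0b.png

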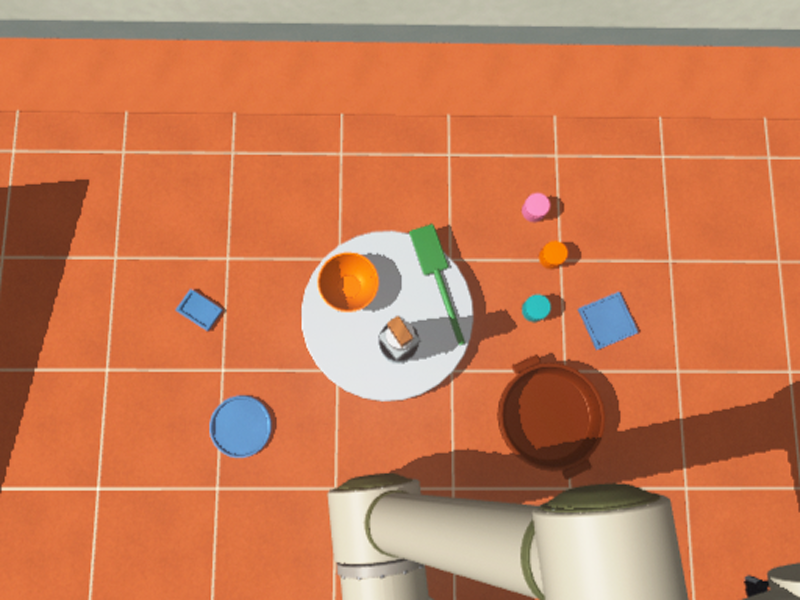

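View pics/scene0b.png

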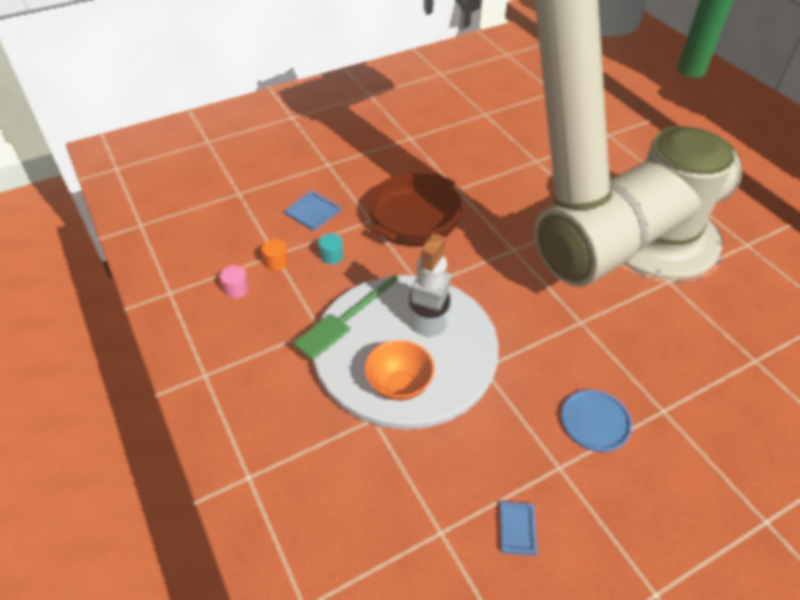

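The top view, in 800x600 pixels, shows:
- **Stack:** about (398,335), with the box at (400,330).
- **Trays and dishes:** oblong tray (200,309), saucer (241,426), square tray (608,320), cazuela (552,415).
- **Bystanders:** bowl (349,282), spatula (440,285).
- **Look-alike pots:** pink (537,207), orange (554,254), turquoise (537,307). The real pot is the white one in the stack, under the box.

Next I'll measure the places.

```bash
cat > h.py <<'E'
import numpy as np, cv2, json
from rig import arm, imaging
def ray(f,uv,fish=False):
    K=f["intrinsics"];d=(np.atleast_2d(uv)-K[:2,2])/[K[0,0],K[1,1]]
    if fish:
        r=np.linalg.norm(d,axis=1,keepdims=True)+1e-9
        v=np.hstack([d/r*np.sin(r),np.cos(r)])
    else: v=np.hstack([d,np.ones((len(d),1))])
    return (v*[1,-1,-1])@f["T"][:3,:3].T
def bp(f,uv,z,fish=False):
    d=ray(f,uv,fish);c=f["T"][:3,3]
    return (c+d*((z-c[2])/d[:,2:]))[:,:2]
def px(f,P,fish=False):
    K=f["intrinsics"];q=(np.atleast_2d(P)-f["T"][:3,3])@f["T"][:3,:3]*[1,-1,-1]
    if fish:
        s=np.linalg.norm(q[:,:2],axis=1);k=(np.arctan2(s,q[:,2])/(s+1e-12))[:,None]
    else:k=1/q[:,2:]
    return q[:,:2]*k*[K[0,0],K[1,1]]+K[:2,2]
def blobs(m,amin):
    cs,_=cv2.findContours(m.astype(np.uint8),cv2.RETR_EXTERNAL,cv2.CHAIN_APPROX_NONE)
    return [c[:,0,:].astype(float) for c in cs if cv2.contourArea(c)>amin]
def rect(P): # mm-scaled min area rect: centre(mm), size, long-axis yaw(deg) 
    c,s,a=cv2.minAreaRect((P*1000).astype(np.float32))
    if s[0]<s[1]: s=s[::-1];a+=90
    return np.round(c,1),np.round(s,1),round((a+90)%180-90,1)
def go(x,y,z=None,yaw=None):
    "pendant numbers for TCP target (world, mm; yaw deg) in present tool axes"
    from scipy.spatial.transform import Rotation as R
    o=arm.get_obs();p=o["eef_pos"];rot=R.from_euler("xyz",o["ee_rot"]).as_matrix()
    t=np.array([x/1000,y/1000,p[2] if z is None else z/1000])
    s=rot.T@(t-p)/.5
    ty=np.degrees(np.arctan2(rot[1,1],rot[0,1]))
    w=0 if yaw is None else ((yaw-ty+90)%180-90)
    print("rows",np.round(s,4),"turn",round(-w/180,4),"tool y dir",round(ty,2),"j6",round(o["joint_positions"][5],2),"t",round(o["time"],1),"tcp",np.round(p*1000,1))
E
python3 - <<'E'
from h import *
for n in("top","scene"):
    f=imaging.grab_frame(n);im=f["image"];h=cv2.cvtColor(im,cv2.COLOR_RGB2HSV)
    print(n)
    for c in blobs((h[...,0]>98)&(h[...,0]<125)&(h[...,1]>110),60):
        P=bp(f,c+0,.009);print("blue",rect(P),P.shape, c.mean(0).round())
    np.save(f"{n}.npy",im)
    for c in blobs((h[...,0]>80)&(h[...,0]<94)&(h[...,1]>90),20): print("turq",c.mean(0).round())
    for c in blobs((h[...,2]<140)&(h[...,0]<12)&(h[...,1]>150),400):print("brown",rect(bp(f,c,.045)),c.mean(0).round())
    t=cv2.resize(im[195:245,235:285] if n=="top" else im[140:220,245:305],None,fx=8 if n=="top" else 6,fy=8 if n=="top" else 6,interpolation=cv2.INTER_CUBIC)
    cv2.imwrite(f"pics/{n}crop.png",t[:,:,::-1])
a=cv2.imread("pics/topcrop.png");b=cv2.imread("pics/scenecrop.png");H=480
o=np.zeros((480,400+b.shape[1],3),np.uint8);o[:400,:400]=a;o[:b.shape[0],400:]=b;cv2.imwrite("pics/crops.png",o)
E
```

```text
top
blue (array([375.4, 264.2]), array([97.8, 95.9]), 1.9) (119, 2) [152. 273.]
blue (array([ 560.2, -375.8]), array([78.5, 76. ]), -67.7) (97, 2) [389. 205.]
blue (array([576.8, 346.1]), array([66.7, 42.8]), 57.4) (63, 2) [127. 198.]
turq [343. 197.]
brown (array([307. , -39.7]), array([100.8,  52.7]), 90.0) [273. 301.]
brown (array([ 361.5, -575.1]), array([187. , 162.3]), 90.0) [480. 279.]
brown (array([373.5, 624.6]), array([185.5,  54. ]), 5.8) [  6. 270.]
brown (array([ 387.5, -287.8]), array([378.1, 218.9]), 89.2) [362. 278.]
brown (array([ 563.9, -155.3]), array([181.9, 100.4]), 0.0) [306. 203.]
brown (array([563.6, 622.4]), array([185.2, 104.4]), 0.3) [ 17. 198.]
brown (array([732.3, 608.6]), array([135.6, 133.3]), 0.3) [ 28. 139.]
scene
blue (array([371.3, 270.6]), array([90.3, 75.1]), 46.0) (136, 2) [381. 269.]
turq [211. 159.]
brown (array([ 976.7, -142.1]), array([806.6,  60.7]), 89.9) [ 87. 263.]
brown (array([ 229.2, -139. ]), array([176.2, 157.9]), -14.1) [330. 135.]
brown (array([-215.2,   58.8]), array([165.9,  46.9]), -89.4) [494. 129.]
brown (array([ 407.3, -258.4]), array([360.6, 218.4]), 86.3) [269. 133.]
brown (array([-410.7, -279.9]), array([625.4, 240.9]), -88.8) [455.  58.]
```

View pics/crops.png

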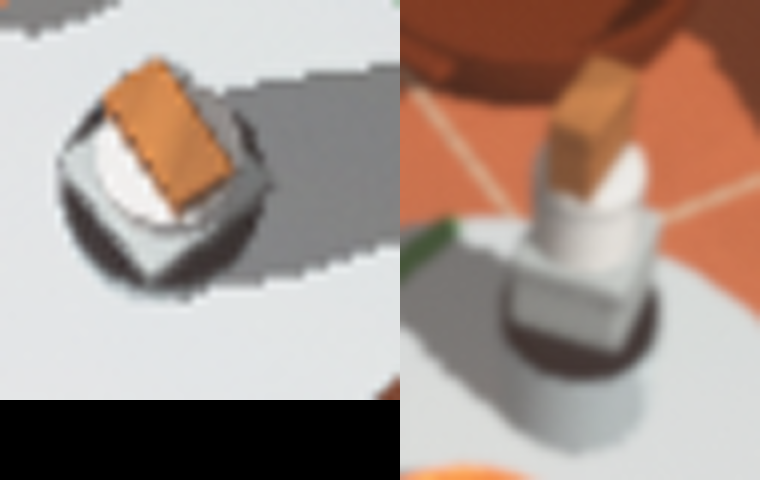

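The crops show the wooden box on top, its top face corners in the left crop at (152,57), (103,97), (178,215), (232,170). Below it are the white pot, the square tin with corners at (62,163), (150,275), (268,183), and the jar with its black lid. The only white pot is the one in the stack; the pink, orange and turquoise ones on the ledge are not meant.

Run:
```python
from h import *
f=imaging.grab_frame("top")
u=lambda a:(np.array(a)+.5)/8-.5+[235,195]
B=bp(f,u([(152,57),(103,97),(178,215),(232,170)]),.214);print("box",rect(B),B.mean(0))
T=bp(f,u([(62,163),(150,275),(268,183)]),.134)*1000;print("tin",T.round(1),((T[0]+T[2])/2).round(1))
J=bp(f,u([(62,210),(150,295),(255,240)]),.03)*1000;print("jar lower pts",J.round())
s=imaging.grab_frame("scene");c=B.mean(0)
print("box top centre in scene crop",(px(s,[*c,.214])-[245,140])*6+2.5+[400,0])
# cazuela: rim circle from viewed picture (outer extents at 800x600)
v=lambda a:(np.array(a)+.5)*.64-.5
C=bp(f,v([(499,415),(606,415),(552,362),(552,469),(590,378),(514,378),(590,453),(514,453)]),.045)*1000
A=np.c_[2*C,np.ones(len(C))];p=np.linalg.lstsq(A,(C**2).sum(1),rcond=None)[0];print("caz",p[:2],np.sqrt(p[2]+p[:2]@p[:2]))
L=bp(f,v([(527,364),(577,468)]),.04)*1000;print("lugs",L,np.degrees(np.arctan2(*(L[1]-L[0])[::-1])))
W=bp(f,v([(349,282)]),.075);print("bowl",W)
go(c[0]*1000,c[1]*1000,320)
```

```text
box (array([512.3,  -1.5]), array([41.6, 20.1]), 35.1) [ 0.51262865 -0.00183079]
tin [[514.5  28.6]
 [480.1   1.4]
 [508.5 -34.9]] [511.5  -3.2]
jar lower pts [[512.  29.]
 [483.  -0.]
 [502. -36.]]
box top centre in scene crop [[596.53405765  95.27798667]]
caz [ 394.10062933 -262.35971407] 89.2662675538014
lugs [[ 479.5478764  -223.44295109]
 [ 306.94001334 -301.36728239]] -155.70306266897296
bowl [[0.6135021  0.07981918]]
rows [ 0.9671 -0.7595 -0.1273] turn 0.0 tool y dir -70.82 j6 -0.22 t 0.3 tcp [ 180.7 -519.4  256.1]
```

```bash
python3 -m pendant '[[0,0,-0.128,0],[0.967,-0.76,-0.128,-0.088],[0.967,-0.76,-0.128,-0.088],[0.967,-0.76,-0.128,-0.088],[0.967,-0.76,-0.128,-0.088],[0.967,-0.76,-0.128,-0.088],[0.967,-0.76,-0.128,-0.088],[0.967,-0.76,-0.128,-0.088],[0.967,-0.76,-0.128,-0.088],[0.967,-0.76,-0.128,-0.088],[0.967,-0.76,-0.128,-0.088],[0.967,-0.76,-0.128,-0.088]]' 1
python3 -c "
from h import *
go(512.5,-2,320,-55)"
```

```text
time: 1.5
eef_pos: [0.4781, -0.0544, 0.3191]
ee_rot: [3.141, -0.0, 0.611]
force: [0.5, -0.8, -0.1]
gripper_width: 0.0854
grasp_force: 0.0
rows [ 0.1165 -0.0464 -0.0019] turn 0.0002 tool y dir -54.97 j6 0.6 t 1.5 tcp [478.1 -54.4 319.1]
```

```bash
python3 -m pendant '[[0.1165,-0.0465,-0.002,0],[0.1165,-0.0465,-0.002,0],[0.1165,-0.0465,-0.002,0],[0.1165,-0.0465,-0.002,0]]'
python3 - <<'E'
from h import *
go(512.5,-2,210,-55)
f=imaging.grab_frame("wrist");cv2.imwrite("pics/w1.png",cv2.resize(f["image"][:,:,::-1],(800,600)))
print(f["intrinsics"],f["T"].round(3)); print(px(f,[.5125,-.002,.214],True)/.64)
E
```

```text
time: 1.9
eef_pos: [0.5114, -0.0046, 0.3197]
ee_rot: [-3.141, 0.001, 0.611]
force: [-0.3, 0.2, 0.7]
gripper_width: 0.0853
grasp_force: 0.0
rows [ 0.005  -0.003   0.2194] turn 0.0001 tool y dir -54.99 j6 0.72 t 1.9 tcp [511.4  -4.6 319.7]
[[297.31863964   0.         257.99752217]
 [  0.         297.31863964 193.09483219]
 [  0.           0.           1.        ]] [[ 0.574  0.785  0.233  0.571]
 [-0.819  0.55   0.164  0.036]
 [ 0.    -0.285  0.959  0.438]
 [ 0.     0.     0.     1.   ]]
[[398.70605185 307.33135803]]
```

View pics/w1.png

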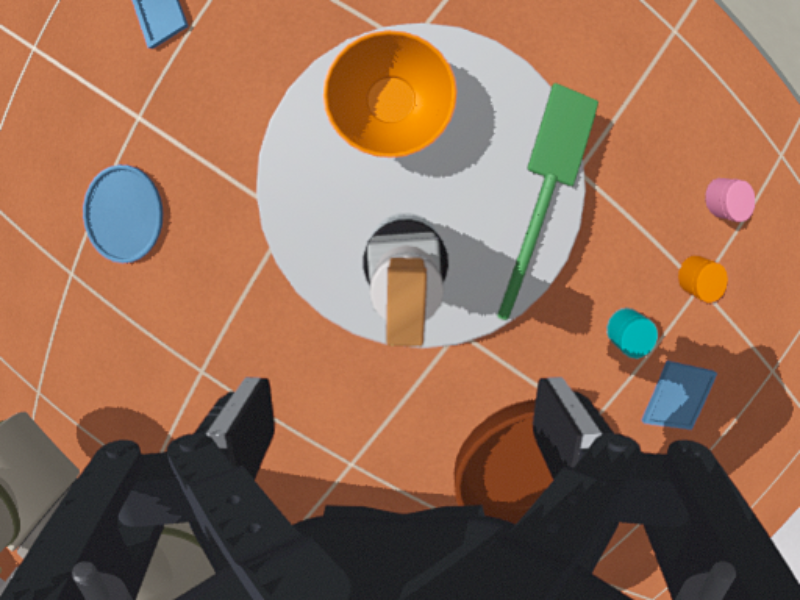

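The wrist view shows the box top at x 387–426, y 258–346 px, with the finger pads symmetric about it. The bowl and spatula are clear of the fingers. Now grasp the box.

```bash
python3 -m pendant '[[0.003,0.003,0,0],[0.003,0.003,0,0],[0.003,0.003,0.08,0],[0.003,0.003,0.16,0],[0.003,0.003,0.2,0],[0.003,0.003,0.228,0],[0.003,0.003,0.228,0],[0.003,0.003,0.228,0]]'
python3 -m pendant '[[0,0,0,0],[0,0,0,0],[0,0,0,0],[0,0,0,0],[0,0,0,0],[0,0,0,0],[0,0,0,0],[0,0,0,0]]' -1 25
python3 - <<'E'
from h import *
f=imaging.grab_frame("wrist");cv2.imwrite("pics/w2.png",f["image"][100:340,130:380,::-1])
go(576.8,346.1,300,57.4+90)
E
```

```text
time: 2.75
eef_pos: [0.514, -0.0048, 0.2065]
ee_rot: [3.141, -0.0, 0.611]
force: [-0.1, -0.4, -0.1]
gripper_width: 0.0856
grasp_force: 0.0
time: 3.55
eef_pos: [0.5139, -0.0044, 0.2061]
ee_rot: [3.141, -0.0, 0.611]
force: [-0.3, -0.6, 3.2]
gripper_width: 0.0195
grasp_force: 29.8
rows [ 0.5053 -0.5018 -0.1878] turn -0.1243 tool y dir -54.97 j6 0.72 t 3.6 tcp [513.9  -4.4 206.1]
```

View pics/w2.png

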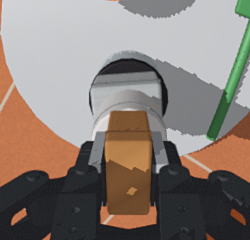

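Box gripped at 19.5 mm. Lift it and carry it to the oblong tray.

```bash
python3 -m pendant '[[0,0,-0.01,0],[0,0,-0.04,0],[0,0,-0.1,0],[0,0,-0.188,0],[0.505,-0.502,-0.188,-0.124],[0.505,-0.502,-0.188,-0.124],[0.505,-0.502,-0.188,-0.124],[0.505,-0.502,-0.188,-0.124],[0.505,-0.502,-0.188,-0.124],[0.505,-0.502,-0.188,-0.124],[0.505,-0.502,-0.188,-0.124],[0.505,-0.502,-0.188,-0.124]]'
python3 -m pendant '[[0,0,0,0],[0,0,0,0],[0,0,0,0],[0,0,0,0]]'
python3 - <<'E'
from h import *
go(576.8,346.1,120,57.4+90)
f=imaging.grab_frame("wrist");a=f["image"];b=imaging.grab_frame("top")
cv2.imwrite("pics/w3.png",np.hstack([a[60:384,100:420],cv2.resize(b["image"][150:250,80:180],(324,324))])[:,:,::-1])
E
```

```text
time: 4.8
eef_pos: [0.5759, 0.3509, 0.2982]
ee_rot: [-3.14, 0.001, 1.006]
force: [0.8, 0.0, -0.3]
gripper_width: 0.0194
grasp_force: 29.4
time: 5.2
eef_pos: [0.5767, 0.3448, 0.3004]
ee_rot: [3.141, -0.0, 0.999]
force: [0.4, -0.6, -0.5]
gripper_width: 0.0194
grasp_force: 29.3
rows [ 0.0021 -0.0014  0.3608] turn -0.0009 tool y dir -32.75 j6 0.93 t 5.2 tcp [576.7 344.8 300.4]
```

View pics/w3.png

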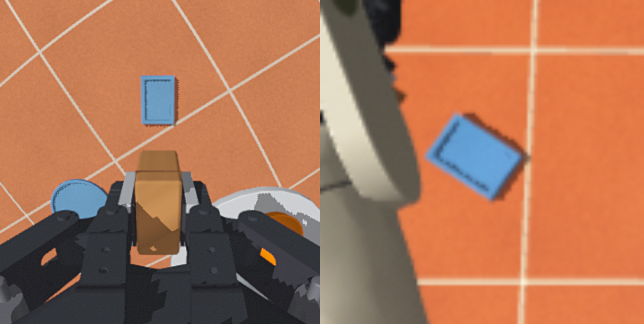

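The wrist view shows the box held upright and the tray at crop (159,100), well aligned with the box. Now I'll measure the tray from this camera.

Run:
```python
from h import *
f=imaging.grab_frame("wrist");h=cv2.cvtColor(f["image"],cv2.COLOR_RGB2HSV)
for c in blobs((h[...,0]>98)&(h[...,0]<125)&(h[...,1]>90),60):
    print(rect(bp(f,c,.009,True)),c.mean(0).round())
# held box bottom should be at TCP: bottom far-edge & top seen
p=arm.get_obs()["eef_pos"]
print(px(f,[p+[0,0,-.032],p+[0,0,.008]],True)-[100,60])
```

```text
(array([381.9, 279. ]), array([90.5, 74.1]), -46.0) [178. 259.]
(array([576. , 344.2]), array([67. , 44.1]), 57.2) [257. 159.]
[[156.93910629 179.3363162 ]
 [156.72411246 218.22984629]]
```

```bash
python3 -m pendant '[[0,0,0.1,0],[0,0,0.2,0],[0,0,0.3,0],[0,0,0.4,0],[0,0,0.46,0],[0,0,0.49,0],[0,0,0.505,0],[0,0,0.512,0],[0,0,0.515,0],[0,0,0.515,0],[0,0,0.515,0]]'
python3 -m pendant '[[0,0,0.002,0],[0,0,0.004,0],[0,0,0.006,0],[0,0,0.006,0]]'
python3 -m pendant '[[0,0,0.001,0],[0,0,0.002,0],[0,0,0.002,0]]'
```

```text
time: 6.45
eef_pos: [0.5769, 0.3463, 0.0435]
ee_rot: [3.141, -0.001, 1.001]
force: [0.2, 0.6, -0.5]
gripper_width: 0.0195
grasp_force: 29.4
time: 6.85
eef_pos: [0.5765, 0.346, 0.0392]
ee_rot: [-3.141, 0.0, 1.001]
force: [-1.0, -0.0, 0.4]
gripper_width: 0.0197
grasp_force: 29.4
time: 7.15
eef_pos: [0.5765, 0.3461, 0.0383]
ee_rot: [-3.142, 0.0, 1.001]
force: [-0.2, 0.2, 0.3]
gripper_width: 0.0198
grasp_force: 29.4
```

```bash
python3 -m pendant '[[0,0,0.001,0],[0,0,0.001,0]]' | grep -E "eef|force"
python3 -m pendant '[[0,0,0.001,0],[0,0,0.001,0]]'| grep -E "eef|force"
python3 -m pendant '[[0,0,0.001,0],[0,0,0.001,0]]'| grep -E "eef|force"
```

```text
eef_pos: [0.5766, 0.3461, 0.0378]
force: [-0.4, 0.3, -0.3]
grasp_force: 29.4
eef_pos: [0.5765, 0.3461, 0.0373]
force: [-1.0, -0.3, 0.2]
grasp_force: 29.4
eef_pos: [0.5766, 0.3461, 0.0372]
force: [-1.4, 0.3, 3.3]
grasp_force: 29.7
```

Contact at 3 N. Release and retreat, then measure the pot.

```bash
python3 -m pendant '[[0,0,0,0],[0,0,0,0],[0,0,0,0],[0,0,0,0],[0,0,0,0]]' 0.06
python3 -m pendant '[[0,0,-0.02,0],[0,0,-0.06,0],[0,0,-0.15,0],[0,0,-0.25,0],[0,0,-0.35,0],[0,0,-0.45,0],[0,0,-0.5,0],[0,0,-0.5,0]]' 1 | grep eef
python3 - <<'E'
from h import *
go(511,-3,300,-55)
f=imaging.grab_frame("wrist");b=imaging.grab_frame("top")
cv2.imwrite("pics/w4.png",np.hstack([cv2.resize(f["image"][20:320,160:360],(360,540)),cv2.resize(b["image"][200:240,240:280],(432,540),interpolation=cv2.INTER_CUBIC)])[:,:,::-1])
E
```

```text
time: 8.25
eef_pos: [0.5765, 0.3461, 0.0368]
ee_rot: [-3.142, 0.0, 1.001]
force: [-0.2, 0.5, 0.5]
gripper_width: 0.0451
grasp_force: 0.0
eef_pos: [0.5771, 0.3464, 0.2926]
rows [-0.6595  0.2658 -0.0184] turn 0.1242 tool y dir -32.65 j6 0.93 t 9.1 tcp [577.1 346.4 292.6]
```

View pics/w4.png

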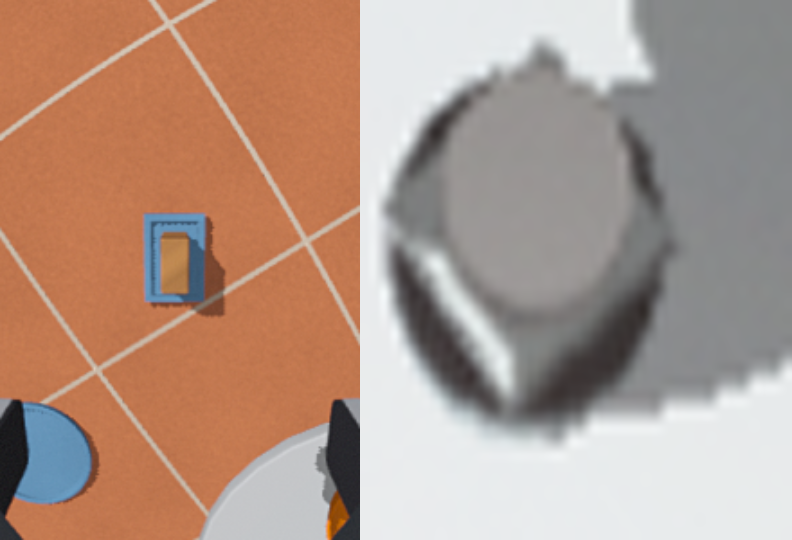

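The box stands upright in the oblong tray. In the right crop the pot's top is an ellipse spanning x 443–632, y 70–312, and the tin corners are at (388,215), (515,405), (675,245), (543,45).

Run:
```python
from h import *
f=imaging.grab_frame("top")
u=lambda a:(np.array(a)-[360,0]+.5)/[10.8,13.5]-.5+[240,200]
E=bp(f,u([(443,191),(632,191),(537,70),(537,312)]),.174)*1000
p=E.mean(0);print("pot",p,E.round(1))
T=bp(f,u([(388,215),(515,405),(675,245),(543,45)]),.134);print("tin",rect(T),T.mean(0)*1000)
go(p[0],p[1],300,-55)
```

```text
pot [512.5708333   -4.17544379] [[512.5  16.6]
 [512.6 -25.1]
 [534.1  -4.1]
 [491.1  -4.1]]
tin (array([511.3,  -3.1]), array([47.6, 47.3]), 39.3) [511.11764582  -3.4957755 ]
rows [-0.6582  0.2707 -0.0275] turn 0.1241 tool y dir -32.66 j6 0.93 t 9.2 tcp [576.2 345.9 285.9]
```

```bash
python3 -m pendant '[[-0.658,0.27,-0.0275,0.124],[-0.658,0.27,-0.0275,0.124],[-0.658,0.27,-0.0275,0.124],[-0.658,0.27,-0.0275,0.124],[-0.658,0.27,-0.0275,0.124],[-0.658,0.27,-0.0275,0.124],[-0.658,0.27,-0.0275,0.124],[-0.658,0.27,-0.0275,0.124],[-0.658,0.27,-0.0275,0.124],[-0.658,0.27,-0.0275,0.124],[-0.658,0.27,-0.0275,0.124],[-0.658,0.27,-0.0275,0.124]]'
python3 - <<'E'
from h import *
go(512.5,-4,166,-55)
f=imaging.grab_frame("wrist");cv2.imwrite("pics/w5.png",cv2.resize(f["image"][90:290,130:380],(750,600),interpolation=cv2.INTER_CUBIC)[:,:,::-1])
print((px(f,[.5125,-.004,.174],True)-[130,90])*3+1)
E
```

```text
time: 10.4
eef_pos: [0.5128, -0.0026, 0.3003]
ee_rot: [-3.141, 0.0, 0.613]
force: [0.1, 0.2, 0.7]
gripper_width: 0.0855
grasp_force: 0.0
rows [-0.002   0.0021  0.2686] turn 0.0007 tool y dir -54.87 j6 0.72 t 10.4 tcp [512.8  -2.6 300.3]
[[386.12888525 311.46519187]]
```

View pics/w5.png

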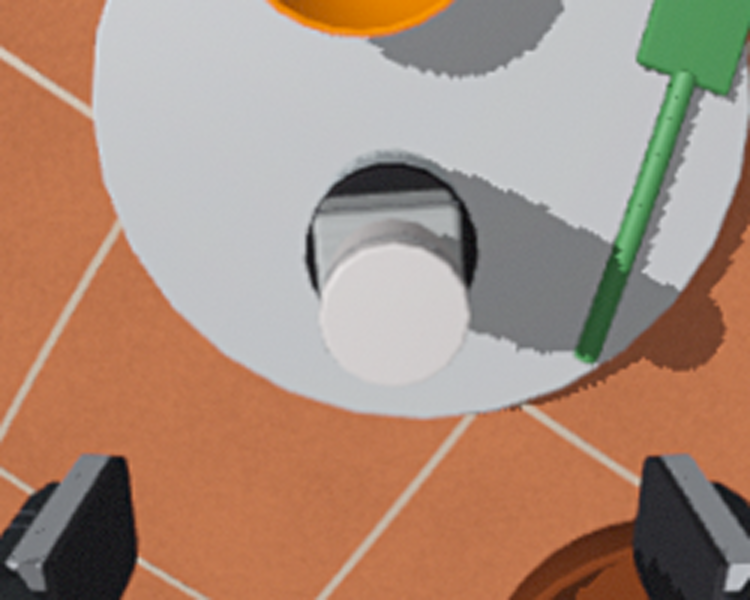

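The pot's top is centred at crop (394,312), radius 74 px, about 3 mm to the right of the fingers' midline at x=384. I'll correct that and descend.

```bash
python3 -m pendant '[[-0.002,0.0055,0,0],[-0.002,0.0055,0.08,0],[-0.002,0.0055,0.16,0],[-0.002,0.0055,0.22,0],[-0.002,0.0055,0.255,0],[-0.002,0.0055,0.2685,0],[-0.002,0.0055,0.2685,0],[-0.002,0.0055,0.2685,0]]'
python3 -m pendant '[[0,0,0,0],[0,0,0,0],[0,0,0,0],[0,0,0,0],[0,0,0,0],[0,0,0,0],[0,0,0,0]]' -1 40
python3 -m pendant '[[0,0,-0.006,0],[0,0,-0.03,0],[0,0,-0.1,0],[0,0,-0.18,0],[0,0,-0.18,0],[0,0,-0.18,0]]'
python3 -c "
from h import *
go(394,-262.4,256,-55)"
```

```text
time: 11.25
eef_pos: [0.514, -0.0067, 0.1673]
ee_rot: [3.14, -0.001, 0.611]
force: [0.8, -0.2, 0.8]
gripper_width: 0.0849
grasp_force: 0.0
time: 11.95
eef_pos: [0.5137, -0.0066, 0.167]
ee_rot: [3.141, -0.001, 0.611]
force: [-1.6, 1.4, 5.4]
gripper_width: 0.0431
grasp_force: 40.7
time: 12.55
eef_pos: [0.5133, -0.0066, 0.2564]
ee_rot: [3.141, -0.0, 0.611]
force: [0.4, -0.7, -3.1]
gripper_width: 0.0431
grasp_force: 41.0
rows [-0.4891  0.282   0.0008] turn 0.0001 tool y dir -54.98 j6 0.72 t 12.6 tcp [513.3  -6.6 256.4]
```

```bash
python3 -m pendant '[[-0.489,0.282,0,0],[-0.489,0.282,0,0],[-0.489,0.282,0,0],[-0.489,0.282,0,0],[-0.489,0.282,0,0],[-0.489,0.282,0,0],[-0.489,0.282,0,0],[-0.489,0.282,0,0],[-0.489,0.282,0,0]]'
python3 - <<'E'
from h import *
go(394,-262.4,256,-55)
f=imaging.grab_frame("wrist");cv2.imwrite("pics/w6.png",cv2.resize(f["image"],(800,600),interpolation=cv2.INTER_CUBIC)[:,:,::-1])
a=np.linspace(0,2*np.pi,200)
im=f["image"].copy()
E
```

```text
time: 13.45
eef_pos: [0.3942, -0.2614, 0.2556]
ee_rot: [-3.14, 0.0, 0.612]
force: [1.0, -0.4, -1.0]
gripper_width: 0.0427
grasp_force: 41.1
rows [-0.0015  0.0013 -0.0009] turn 0.0004 tool y dir -54.93 j6 0.12 t 13.4 tcp [ 394.2 -261.4  255.6]
```

View pics/w6.png

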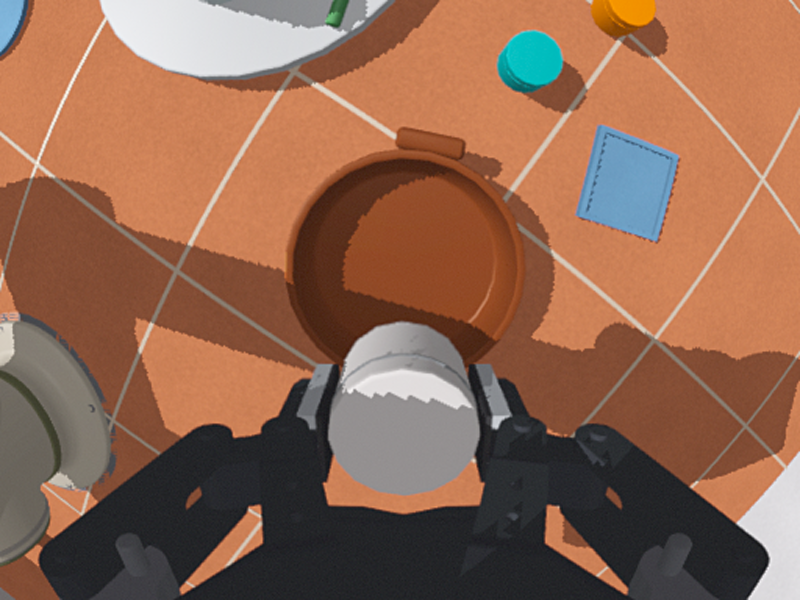

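The cazuela's rim spans x 287–525 with its top at (408,150). The pot is held upright, and the turquoise look-alike stands well away at (530,60). Now I'll refine the dish centre from the rim points.

Run:
```python
from h import *
f=imaging.grab_frame("wrist")
v=(np.array([(287,262),(525,262),(408,150),(320,190),(490,185),(295,305),(517,312)])+.5)*.64-.5
C=bp(f,v,.045,True)*1000
from scipy.optimize import least_squares
r=least_squares(lambda p:np.hypot(*(C-p).T)-90,[394,-262]);print(r.x,r.fun.round(1))
sq=cv2.cvtColor(f["image"],cv2.COLOR_RGB2HSV)
for c in blobs((sq[...,0]>98)&(sq[...,0]<125)&(sq[...,1]>90),300): print(rect(bp(f,c,.009,True)))
go(*r.x,46,-55)
```

```text
[ 391.22615272 -267.35737116] [-0.8 -2.1  0.8 -1.5 -0.9 -2.8 -2. ]
(array([ 559.2, -378.5]), array([82.6, 79.4]), -67.8)
(array([383.4, 224.6]), array([68.2, 44.4]), 44.1)
rows [-0.0122  0.0065  0.42  ] turn 0.0007 tool y dir -54.88 j6 0.12 t 13.6 tcp [ 394.5 -261.3  256. ]
```

```bash
python3 -m pendant '[[-0.0075,0.0035,0.05,0],[-0.0075,0.0035,0.14,0],[-0.0075,0.0035,0.23,0],[-0.0075,0.0035,0.32,0],[-0.0075,0.0035,0.38,0],[-0.0075,0.0035,0.41,0],[-0.0075,0.0035,0.42,0],[-0.0075,0.0035,0.424,0],[-0.0075,0.0035,0.424,0],[-0.0075,0.0035,0.424,0]]' | grep -E "eef|force"
python3 -m pendant '[[0,0,0.002,0],[0,0,0.003,0],[0,0,0.003,0]]'| grep -E "eef|force"
python3 -m pendant '[[0,0,0.001,0],[0,0,0.002,0],[0,0,0.002,0]]'| grep -E "eef|force"
python3 -m pendant '[[0,0,0.001,0],[0,0,0.001,0]]'| grep -E "eef|force"
```

```text
eef_pos: [0.3925, -0.2661, 0.0452]
force: [-0.6, 0.1, -0.9]
grasp_force: 41.1
eef_pos: [0.3921, -0.266, 0.043]
force: [-0.8, -1.2, -0.6]
grasp_force: 41.1
eef_pos: [0.392, -0.266, 0.0418]
force: [-1.4, 0.4, -1.4]
grasp_force: 41.1
eef_pos: [0.392, -0.2659, 0.0413]
force: [0.6, 0.3, -1.0]
grasp_force: 41.1
```

```bash
for i in 1 2; do :; done
python3 -m pendant '[[0,0,0.001,0],[0,0,0.001,0]]'| grep -E "eef|force"
python3 -m pendant '[[0,0,0.001,0],[0,0,0.001,0]]'| grep -E "eef|force"
python3 -m pendant '[[0,0,0.001,0],[0,0,0.001,0]]'| grep -E "eef|force"
```

```text
eef_pos: [0.3921, -0.266, 0.0408]
force: [0.3, -0.5, -0.5]
grasp_force: 41.1
eef_pos: [0.3921, -0.2659, 0.0403]
force: [0.4, -0.1, -1.3]
grasp_force: 41.1
eef_pos: [0.3921, -0.266, 0.0401]
force: [-1.0, 0.6, 3.0]
grasp_force: 41.5
```

Contact. Release the pot and go up.

```bash
python3 -m pendant '[[0,0,0,0],[0,0,0,0],[0,0,0,0],[0,0,0,0],[0,0,0,0]]' 0.5 | grep -E "width|force"
python3 -m pendant '[[0,0,-0.02,0],[0,0,-0.08,0],[0,0,-0.17,0],[0,0,-0.26,0],[0,0,-0.35,0],[0,0,-0.44,0],[0,0,-0.44,0]]' 1 | grep eef
python3 - <<'E'
from h import *
go(511.3,-3.2,260,-50.7)
f=imaging.grab_frame("wrist");b=imaging.grab_frame("top")
cv2.imwrite("pics/w7.png",np.hstack([cv2.resize(f["image"][60:260,160:360],(390,540)),cv2.resize(b["image"][200:240,240:280],(400,540),interpolation=cv2.INTER_CUBIC)])[:,:,::-1])
E
```

```text
force: [0.0, 0.8, -0.5]
gripper_width: 0.0638
grasp_force: 0.0
eef_pos: [0.3931, -0.267, 0.2661]
rows [ 0.4964 -0.2964  0.0093] turn -0.0237 tool y dir -54.96 j6 0.11 t 17.1 tcp [ 393.1 -267.   266.1]
```

View pics/w7.png

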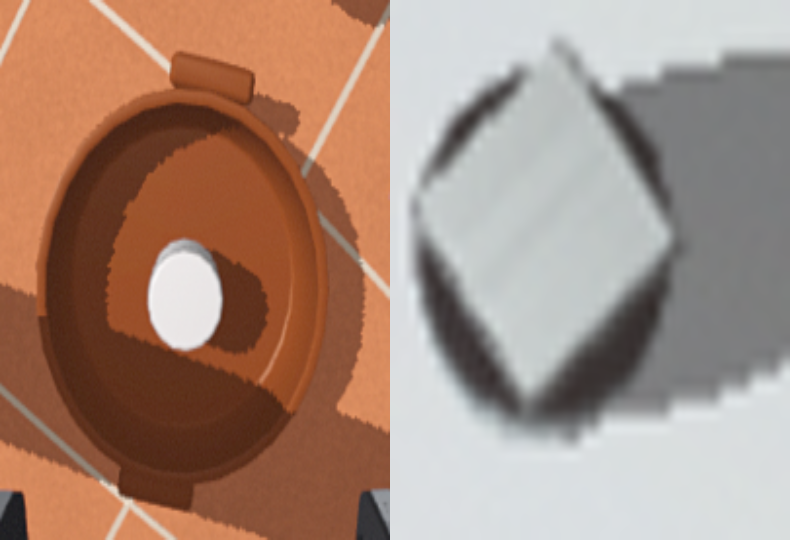

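The pot stands in the cazuela: rim x 37–328, y 88–485, pot top at (185,299). The tin corners in the right crop are (412,208), (530,405), (678,242), (558,45). I'll check how well the pot is centred and locate the tin.

Run:
```python
from h import *
from scipy.optimize import least_squares
f=imaging.grab_frame("wrist")
u=lambda a:(np.array(a)+.5)/[1.95,2.7]-.5+[160,60]
C=bp(f,u([(37,280),(328,270),(180,88),(165,485),(75,160),(295,160),(290,415),(80,420)]),.045,True)*1000
r=least_squares(lambda p:np.hypot(*(C-p[:2]).T)-p[2],[394,-262,90]);print("rim",r.x,r.fun.round(1))
print("pot",bp(f,u([(185,299)]),.047,True)*1000)
b=imaging.grab_frame("top")
w=lambda a:(np.array(a)-[390,0]+.5)/[10,13.5]-.5+[240,200]
T=bp(b,w([(412,208),(530,405),(678,242),(558,45)]),.134);print("tin",rect(T),T.mean(0)*1000)
go(512.5,-5.5,260,-50.7)
```

```text
rim [ 390.78897006 -261.85774266   86.98292066] [ 0.9  0.2  0.7  2.  -1.3  0.3 -1.5 -1.3]
pot [[ 390.83107348 -263.34351905]]
tin (array([511.7,  -2.6]), array([47.2, 46.8]), -50.6) [511.57417253  -2.73055579]
rows [ 0.4963 -0.2871 -0.0016] turn -0.0238 tool y dir -54.98 j6 0.11 t 17.4 tcp [ 391.7 -265.5  259. ]
```

```bash
python3 -m pendant '[[0.496,-0.287,-0.002,-0.024],[0.496,-0.287,-0.002,-0.024],[0.496,-0.287,-0.002,-0.024],[0.496,-0.287,-0.002,-0.024],[0.496,-0.287,-0.002,-0.024],[0.496,-0.287,-0.002,-0.024],[0.496,-0.287,-0.002,-0.024],[0.496,-0.287,-0.002,-0.024],[0.496,-0.287,-0.002,-0.024],[0.496,-0.287,-0.002,-0.024]]'
python3 - <<'E'
from h import *
go(512.5,-5,126,-50.7)
f=imaging.grab_frame("wrist");cv2.imwrite("pics/w8.png",cv2.resize(f["image"][90:290,130:380],(750,600),interpolation=cv2.INTER_CUBIC)[:,:,::-1])
print((px(f,[.5125,-.005,.134],True)-[130,90])*3+1)
E
```

```text
time: 18.35
eef_pos: [0.5125, -0.0071, 0.2606]
ee_rot: [-3.141, 0.001, 0.685]
force: [-0.4, -0.0, 0.6]
gripper_width: 0.0854
grasp_force: 0.0
rows [ 0.0029 -0.0031  0.2691] turn -0.0003 tool y dir -50.76 j6 0.64 t 18.4 tcp [512.5  -7.1 260.6]
[[377.07334338 302.85293038]]
```

View pics/w8.png

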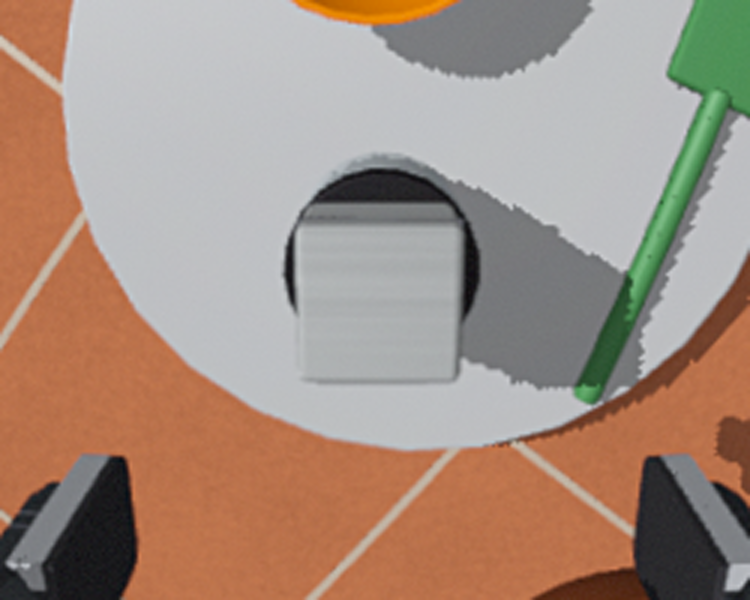

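The tin's top spans x 297–463, y 222–382, square to the fingers and centred between them.

```bash
python3 -m pendant '[[0.002,0,0,0],[0.002,0,0.08,0],[0.002,0,0.16,0],[0.002,0,0.22,0],[0.002,0,0.255,0],[0.002,0,0.268,0],[0.002,0,0.268,0],[0.002,0,0.268,0]]' | grep eef
python3 -m pendant '[[0,0,0,0],[0,0,0,0],[0,0,0,0],[0,0,0,0],[0,0,0,0],[0,0,0,0],[0,0,0,0]]' -1 40
python3 -m pendant '[[0,0,-0.006,0],[0,0,-0.03,0],[0,0,-0.1,0],[0,0,-0.19,0],[0,0,-0.19,0],[0,0,-0.19,0]]' | grep -E "eef|force|width"
python3 -c "
from h import *
go(559.7,-377.5,220,22.3)
go(559.7,-377.5,220,-67.7)"
```

```text
eef_pos: [0.5141, -0.0057, 0.1278]
time: 19.9
eef_pos: [0.5138, -0.0054, 0.1276]
ee_rot: [3.141, -0.001, 0.687]
force: [-1.2, 1.3, 5.9]
gripper_width: 0.0474
grasp_force: 42.4
eef_pos: [0.5135, -0.0054, 0.222]
force: [-0.9, -0.7, -2.1]
gripper_width: 0.0472
grasp_force: 42.2
rows [-0.4002  0.6341  0.0043] turn -0.4053 tool y dir -50.66 j6 0.64 t 20.5 tcp [513.5  -5.4 222. ]
rows [-0.4002  0.6341  0.0043] turn 0.0947 tool y dir -50.66 j6 0.64 t 20.5 tcp [513.5  -5.4 222. ]
```

```bash
python3 -m pendant '[[-0.4,0.634,0.004,0.095],[-0.4,0.634,0.004,0.095],[-0.4,0.634,0.004,0.095],[-0.4,0.634,0.004,0.095],[-0.4,0.634,0.004,0.095],[-0.4,0.634,0.004,0.095],[-0.4,0.634,0.004,0.095],[-0.4,0.634,0.004,0.095],[-0.4,0.634,0.004,0.095],[-0.4,0.634,0.004,0.095],[-0.4,0.634,0.004,0.095],[-0.4,0.634,0.004,0.095]]' | grep -E "eef|force"
python3 - <<'E'
from h import *
f=imaging.grab_frame("wrist");h=cv2.cvtColor(f["image"],cv2.COLOR_RGB2HSV)
for c in blobs((h[...,0]>98)&(h[...,0]<125)&(h[...,1]>90),300): print(rect(bp(f,c,.009,True)),c.mean(0).round())
go(559.7,-377.5,46,-67.7)
E
```

```text
eef_pos: [0.56, -0.3761, 0.2198]
force: [-0.0, 0.1, -1.2]
grasp_force: 42.3
(array([ 561.5, -378.9]), array([79.1, 76. ]), -67.6) [260. 170.]
rows [-0.0016  0.002   0.348 ] turn 0.0001 tool y dir -67.68 j6 0.41 t 21.8 tcp [ 560.1 -376.3  220. ]
```

```bash
python3 -m pendant '[[0,0,0.05,0],[0,0,0.14,0],[0,0,0.23,0],[0,0,0.3,0],[0,0,0.335,0],[0,0,0.348,0],[0,0,0.354,0],[0,0,0.354,0],[0,0,0.354,0]]' | grep -E "eef|force"
python3 -m pendant '[[0,0,0.002,0],[0,0,0.004,0],[0,0,0.004,0]]'| grep -E "eef|force"
python3 -m pendant '[[0,0,0.001,0],[0,0,0.002,0],[0,0,0.002,0]]'| grep -E "eef|force"
python3 -m pendant '[[0,0,0.001,0],[0,0,0.001,0]]'| grep -E "eef|force"
```

```text
eef_pos: [0.5604, -0.3777, 0.0443]
force: [0.7, -0.0, -0.7]
grasp_force: 42.2
eef_pos: [0.5599, -0.3775, 0.041]
force: [0.0, 0.2, -2.1]
grasp_force: 42.3
eef_pos: [0.5598, -0.3774, 0.0397]
force: [-0.8, 0.3, -1.8]
grasp_force: 42.3
eef_pos: [0.5599, -0.3774, 0.0393]
force: [-0.1, 0.2, -2.1]
grasp_force: 42.2
```

```bash
python3 -m pendant '[[0,0,0.001,0],[0,0,0.001,0]]'| grep -E "eef|force"
python3 -m pendant '[[0,0,0.0005,0],[0,0,0.0005,0]]'| grep -E "eef|force"
python3 -m pendant '[[0,0,0.0005,0],[0,0,0.0005,0]]'| grep -E "eef|force"
```

```text
eef_pos: [0.5598, -0.3774, 0.0387]
force: [-0.3, -0.6, -2.4]
grasp_force: 42.2
eef_pos: [0.5599, -0.3775, 0.0386]
force: [-0.0, 0.5, -1.6]
grasp_force: 42.4
eef_pos: [0.5599, -0.3774, 0.0386]
force: [-1.9, 1.3, 1.1]
grasp_force: 42.7
```

Contact. Release the tin, retreat and look at the jar.

```bash
python3 -m pendant '[[0,0,0,0],[0,0,0,0],[0,0,0,0],[0,0,0,0],[0,0,0,0]]' 0.5 | grep -E "width|force"
python3 -m pendant '[[0,0,-0.02,0],[0,0,-0.08,0],[0,0,-0.17,0],[0,0,-0.26,0],[0,0,-0.35,0],[0,0,-0.37,0],[0,0,-0.37,0]]' 1 | grep eef
python3 - <<'E'
from h import *
go(512.5,-5,220,-50.7)
f=imaging.grab_frame("wrist");b=imaging.grab_frame("top")
cv2.imwrite("pics/w9.png",np.hstack([cv2.resize(f["image"][60:260,160:360],(390,540)),cv2.resize(b["image"][200:240,240:280],(400,540),interpolation=cv2.INTER_CUBIC)])[:,:,::-1])
h=b["image"].max(2)[195:245,235:285]
for c in blobs(h<75,30):
    P=bp(b,c+[235,195],.094)*1000;(cx,cy),r=cv2.minEnclosingCircle(P.astype(np.float32));print("jar lid",cx,cy,r)
E
```

```text
force: [0.9, -0.0, -0.1]
gripper_width: 0.0641
grasp_force: 0.0
eef_pos: [0.5602, -0.3776, 0.2259]
rows [ 0.1939 -0.7259  0.0092] turn -0.0947 tool y dir -67.75 j6 0.41 t 25.2 tcp [ 560.2 -377.6  225.9]
jar lid 512.3355712890625 -4.49294376373291 32.41354751586914
```

View pics/w9.png

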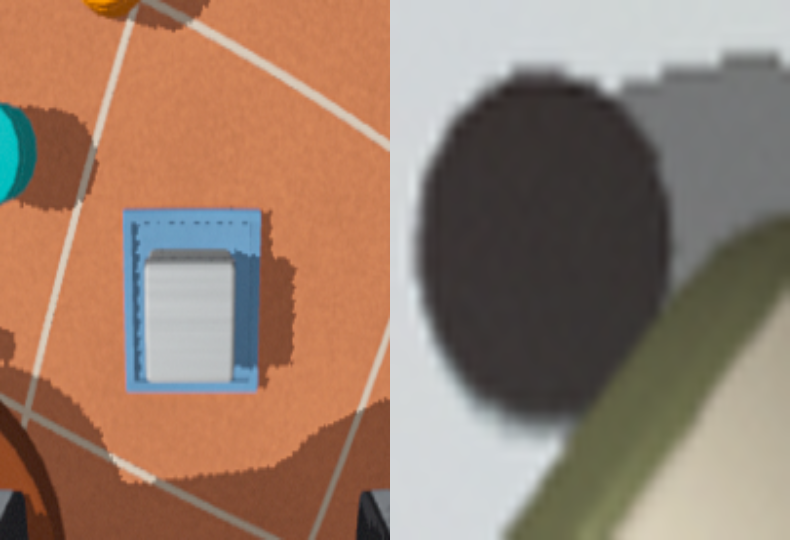

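The tin stands flat inside the square tray. The lid is seen whole except for its lower-right edge, where the arm covers it. Next, go over the jar.

```bash
python3 -m pendant '[[0.196,-0.724,0,-0.095],[0.196,-0.724,0,-0.095],[0.196,-0.724,0,-0.095],[0.196,-0.724,0,-0.095],[0.196,-0.724,0,-0.095],[0.196,-0.724,0,-0.095],[0.196,-0.724,0,-0.095],[0.196,-0.724,0,-0.095],[0.196,-0.724,0,-0.095],[0.196,-0.724,0,-0.095],[0.196,-0.724,0,-0.095],[0.196,-0.724,0,-0.095]]' | grep eef
python3 - <<'E'
from h import *
from scipy.optimize import least_squares
f=imaging.grab_frame("wrist")
for c in blobs(f["image"].max(2)[90:240,150:370]<75,500):
    c=c+[150,90];print(c.min(0),c.max(0))
    P=bp(f,c,.094,True)*1000
    r=least_squares(lambda p:np.hypot(*(P-p[:2]).T)-33,[512,-4],loss="soft_l1");print("lid",r.x,len(P),np.abs(r.fun).mean())
b=imaging.grab_frame("wrist")
cv2.imwrite("pics/w10.png",cv2.resize(f["image"][90:290,130:380],(750,600),interpolation=cv2.INTER_CUBIC)[:,:,::-1])
go(512.5,-5,82,-50.7)
E
```

```text
eef_pos: [0.5137, -0.0064, 0.2228]
[220. 153.] [293. 226.]
lid [513.73129666  -5.65062021] 207 0.9016032899745671
rows [-2.000e-04 -3.100e-03  2.821e-01] turn -0.0002 tool y dir -50.74 j6 0.64 t 26.6 tcp [513.6  -6.2 223.1]
```

View pics/w10.png

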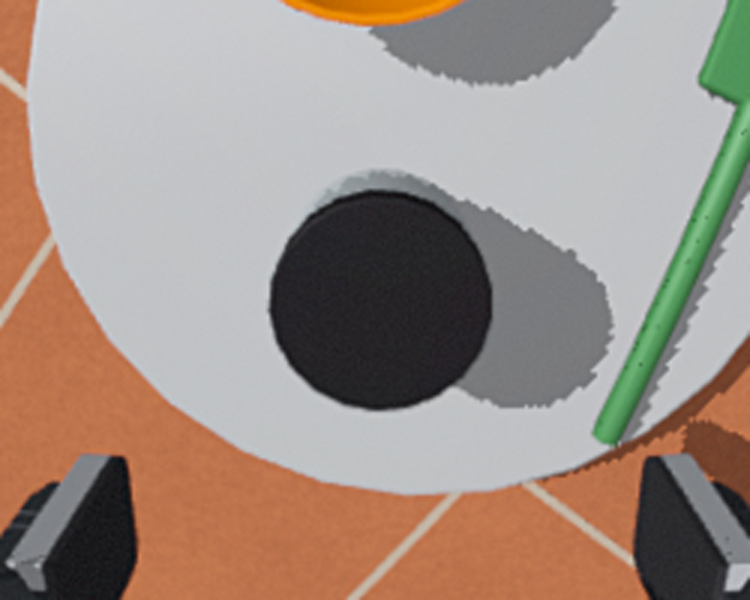

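The lid is centred at (381,300), against a finger midline of 384. The spatula handle and bowl are clear of the fingers. Now grip the jar.

```bash
python3 -m pendant '[[0,-0.001,0.06,0],[0,-0.001,0.14,0],[0,-0.001,0.2,0],[0,-0.001,0.24,0],[0,-0.001,0.27,0],[0,-0.001,0.282,0],[0,-0.001,0.282,0],[0,-0.001,0.282,0]]' | grep -E "eef|force"
python3 -m pendant '[[0,0,0,0],[0,0,0,0],[0,0,0,0],[0,0,0,0],[0,0,0,0],[0,0,0,0]]' -1 50
python3 -m pendant '[[0,0,-0.006,0],[0,0,-0.03,0],[0,0,-0.1,0],[0,0,-0.19,0],[0,0,-0.19,0],[0,0,-0.19,0]]' | grep -E "eef|force|width"
python3 -c "
from h import *
go(375,262.5,180,-50.7)"
```

```text
eef_pos: [0.5136, -0.0051, 0.083]
force: [0.2, 0.7, -0.5]
grasp_force: 0.0
time: 28.05
eef_pos: [0.5136, -0.005, 0.0834]
ee_rot: [3.14, -0.001, 0.687]
force: [-0.4, 0.8, 4.7]
gripper_width: 0.065
grasp_force: 55.1
eef_pos: [0.5131, -0.0048, 0.1778]
force: [-0.9, 0.5, -4.0]
gripper_width: 0.0648
grasp_force: 57.4
rows [ 0.1254 -0.5886 -0.0049] turn 0.0003 tool y dir -50.65 j6 0.64 t 28.6 tcp [513.1  -4.8 177.8]
```

```bash
python3 -m pendant '[[0.125,-0.589,-0.02,0],[0.125,-0.589,-0.02,0],[0.125,-0.589,-0.02,0],[0.125,-0.589,-0.02,0],[0.125,-0.589,-0.02,0],[0.125,-0.589,-0.02,0],[0.125,-0.589,-0.02,0],[0.125,-0.589,-0.02,0],[0.125,-0.589,-0.02,0],[0.125,-0.589,-0.02,0]]' | grep -E "eef|force"
python3 - <<'E'
from h import *
from scipy.optimize import least_squares
f=imaging.grab_frame("wrist");h=cv2.cvtColor(f["image"],cv2.COLOR_RGB2HSV)
cv2.imwrite("pics/w11.png",cv2.resize(f["image"],(800,600),interpolation=cv2.INTER_CUBIC)[:,:,::-1])
for c in blobs((h[...,0]>98)&(h[...,0]<125)&(h[...,1]>70),300):
    P=bp(f,c,.009,True)*1000;print(c.min(0),c.max(0))
    r=least_squares(lambda p:np.hypot(*(P-p[:2]).T)-53,[375,263],loss="soft_l1");print("saucer",r.x,np.median(np.abs(r.fun)))
go(375,262.5,63,-50.7)
E
```

```text
eef_pos: [0.3754, 0.2614, 0.1868]
force: [0.2, 0.1, -2.3]
grasp_force: 57.6
[205. 128.] [305. 207.]
saucer [372.52206491 263.39929308] 2.0343258964472923
[302.   0.] [349.  16.]
saucer [529.82556816 284.28579291] 5.217955643019764
rows [ 0.0008 -0.0021  0.2479] turn -0.0004 tool y dir -50.78 j6 1.24 t 29.7 tcp [375.4 261.5 187. ]
```

View pics/w11.png

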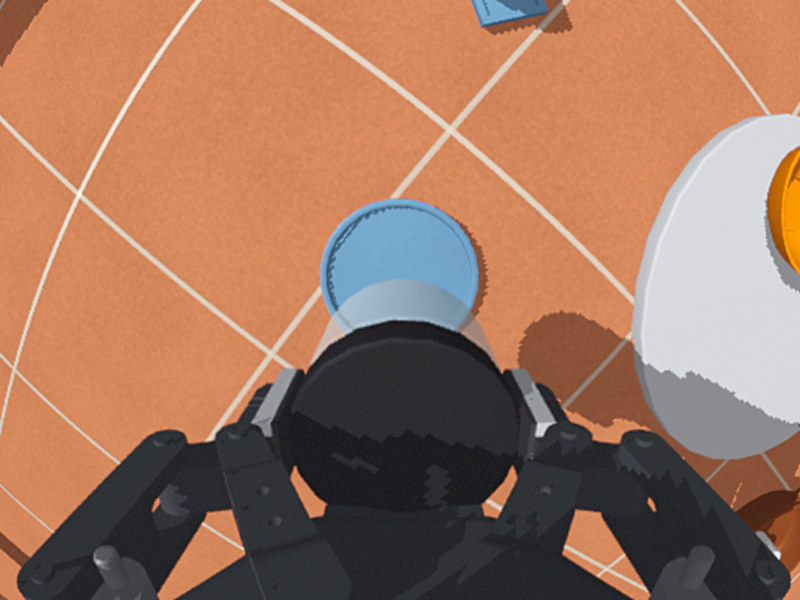

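The saucer's rim spans x 320–478, top at y 198, directly ahead of the jar's landing spot. The mask is partly hidden by the jar, but both estimates agree within 2.5 mm and the fit allows ±14 mm. Lower the jar.

```bash
python3 -m pendant '[[-0.002,-0.001,0.05,0],[-0.002,-0.001,0.12,0],[-0.002,-0.001,0.18,0],[-0.002,-0.001,0.22,0],[-0.002,-0.001,0.24,0],[-0.002,-0.001,0.248,0],[-0.002,-0.001,0.248,0],[-0.002,-0.001,0.248,0]]' | grep -E "eef|force"
python3 -m pendant '[[0,0,0.002,0],[0,0,0.004,0],[0,0,0.004,0]]'| grep -E "eef|force"
python3 -m pendant '[[0,0,0.001,0],[0,0,0.002,0],[0,0,0.002,0]]'| grep -E "eef|force"
python3 -m pendant '[[0,0,0.001,0],[0,0,0.001,0]]'| grep -E "eef|force"
```

```text
eef_pos: [0.3744, 0.2623, 0.0642]
force: [0.2, -0.1, -3.2]
grasp_force: 57.7
eef_pos: [0.3738, 0.2623, 0.0615]
force: [0.6, -1.0, -2.9]
grasp_force: 57.7
eef_pos: [0.3738, 0.2622, 0.0603]
force: [0.1, -0.2, -3.2]
grasp_force: 57.7
eef_pos: [0.3738, 0.2622, 0.0598]
force: [0.4, -0.1, -2.8]
grasp_force: 57.7
```

```bash
python3 -m pendant '[[0,0,0.001,0],[0,0,0.001,0]]'| grep -E "eef|force"
python3 -m pendant '[[0,0,0.001,0],[0,0,0.001,0]]'| grep -E "eef|force"
python3 -m pendant '[[0,0,0.0007,0],[0,0,0.0007,0]]'| grep -E "eef|force"
```

```text
eef_pos: [0.3738, 0.2622, 0.0593]
force: [0.5, 0.6, -2.0]
grasp_force: 57.7
eef_pos: [0.3738, 0.2623, 0.0588]
force: [0.4, 0.5, -2.5]
grasp_force: 57.7
eef_pos: [0.3738, 0.2622, 0.0585]
force: [0.3, 0.5, -2.7]
grasp_force: 57.7
```

```bash
python3 -m pendant '[[0,0,0.0007,0],[0,0,0.0007,0]]'| grep -E "eef|force"
python3 -m pendant '[[0,0,0.0007,0],[0,0,0.0007,0]]'| grep -E "eef|force"
```

```text
eef_pos: [0.3737, 0.2623, 0.0584]
force: [-1.7, -1.0, 3.6]
grasp_force: 58.5
eef_pos: [0.3738, 0.2622, 0.0584]
force: [-2.8, -1.1, 8.3]
grasp_force: 59.1
```

```bash
python3 -m pendant '[[0,0,-0.001,0],[0,0,-0.001,0],[0,0,-0.001,0],[0,0,-0.001,0],[0,0,-0.001,0],[0,0,-0.001,0]]' 1 | grep -E "width|force"
python3 -m pendant '[[0,0,-0.02,0],[0,0,-0.08,0],[0,0,-0.17,0],[0,0,-0.26,0],[0,0,-0.35,0],[0,0,-0.44,0],[0,0,-0.48,0],[0,0,-0.48,0]]' | grep -E "eef|force"
python3 - <<'E'
from h import *
a=imaging.grab_frame("wrist")["image"];b=imaging.grab_frame("top")["image"];c=imaging.grab_frame("scene")["image"]
o=np.hstack([cv2.resize(a[60:310,130:380],(400,400)),cv2.resize(b[110:330,90:430],(400,400))])
o=np.vstack([o,cv2.resize(c[100:280],(800,200))]);cv2.imwrite("pics/fin.png",o[:,:,::-1])
E
```

```text
force: [0.3, -0.6, -0.1]
gripper_width: 0.0852
grasp_force: 0.0
eef_pos: [0.3742, 0.2625, 0.3018]
force: [0.4, -0.1, -0.6]
grasp_force: 0.0
```

View pics/fin.png

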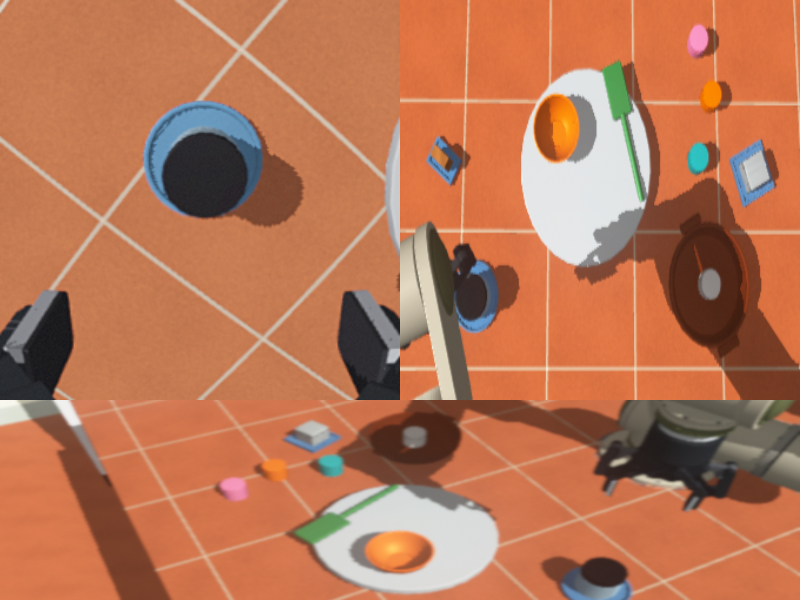

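All four pieces stand in their places: the jar in the saucer, the box at (443,155), the tin at (755,172) and the pot at (709,284). The bowl and spatula have not moved, and the gripper is clear.

```bash
python3 -c "
from rig import ticket
print(ticket.sign_off())"
```

```text
the job is handed in; nothing more can be done
None
```

The job is handed in: the box, pot, tin and jar were taken off from the top in that order, and the last pictures show each upright in its own place, with the bowl and spatula where they were.

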